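# Open the tight jar in the jar holder

### The job

Slide the square glass jar along the counter into the mouth of the wooden jar holder, its shoulder under the steel lips, until it is fully home against the back wall, so that the holder stops it from turning. There unscrew its tight steel cap counter-clockwise, stop turning once the lugs come free (about a sixth of a turn, less than a quarter), lift the cap straight up, and finish still holding it level, one to three centimetres above the mouth of the jar, with the jar left home in the holder, without having tipped the jar or disturbed the cork-stoppered jar, funnel, ramekin, spoon or mug.

Things in the scene. Friction and masses are not known exactly. Their poses are not given: they have to be found in the camera images.
- jar: Square glass jar, body 64 x 64 mm and 60 tall with a flat shoulder, then a round neck (34 dia) up to its rim at 97.5 mm; about 0.4 kg, loose on the counter, where it slides easily (friction about 0.25). Origin: centre of its underside; x and y square to its faces, z up. Gripped by its cap it slides and turns along.
- jar_mouth (a point): Centre of the jar's rim, 97.5 mm above its underside. A springy seal in the mouth, 1.5 mm above the rim (up to 4 once free), pushes the cap up with about 10 N and makes it tight: turning it takes some 0.1 to 0.25 N m, more than the jar's friction on the counter can brace.
- cap: Round plain steel twist-off cap, 54 dia, 22 tall, 70 g, tight on the jar: its lower edge 80 mm, its top 102 mm above the jar's underside. Origin: centre of its lower edge, z up. Three lugs inside sit under lugs on the neck, so it cannot be lifted until turned; clockwise it is at its stop.
- cap_top (a point): Centre of the cap's top. Turned counter-clockwise (from above) on the jar, the cap is free after about 45 degrees and can then rise 2 mm by itself; at 60 degrees its x axis is parallel to the jar's x axis; past about 95 degrees it meets a stop.
- holder: Jar holder fixed to the counter: a straight channel along its x, 70 mm wide, between 68 mm high wooden walls (12 thick), open below onto the counter, mouth at -x, back wall at +x (inner face x = 33 mm). Steel lips on the walls, 67 to 71 mm above the counter, reach inwards to y = +-22 mm: the jar's shoulder slides under them, its neck between them. Origin: as point holder_home; z up.
- holder_home (a point): On the counter: where the centre of the jar's underside is when the jar is home against the back wall (to within 1 mm).
- holder_mouth (a point): On the counter in the middle of the holder's mouth, 71 mm from home towards the holder's -x. Here flared cheeks, 21 mm long, are about 88 mm apart (about 112 outside) and narrow to the channel.
- cork_jar: Bystander: small round glass jar with a cork stopper, 48 dia, 66 tall (mm). Origin: centre of its underside.
- funnel: Bystander: white plastic funnel standing on its wide mouth, 90 dia, 90 tall (mm). Origin: centre of its underside.
- ramekin: Bystander: plain white ramekin, 72 dia, 42 tall (mm). Origin: centre of its underside.
- spoon: Bystander: spoon with a wooden handle lying flat, about 200 long (mm). Origin: mid-length.
- mug: Bystander: blue mug, 78 dia, 85 tall (mm). Origin: centre of its underside.

How it is judged:
By the outcome, as a careful person would: the job done as asked, in the order asked, and still so for the second after the job is handed in, while the arm keeps its last pose, push and grip.
It also fails if it takes over 54 s, if anything falls off the work surface, if the arm or the gripper's body presses on something with over 40 N, if the wrist force passes 120 N, or if a joint passes its speed limit or range.

### The arm

A 6-joint arm with a two-finger parallel gripper is mounted at the origin on the work surface. World frame = base frame: x ahead of the robot, y to its left, z up, the work surface at z = 0. Lengths are in m, angles in rad, forces in N, time in s.
With the tool pointing down it reaches from about 0.325 to 0.75 m from the base axis. Payload 7.6 kg.
Tool frame: the origin (TCP) lies midway between the tips of the shut fingers; the grasp point (between the pads) lies 19 mm behind it; z points along the fingers, y is the line along which they close (so a half turn about z gives the same grasp; the last joint's range is limited). The gripper opens to 85 mm and grips with 20 to 120 N. Pads are 22 mm wide; open, the fingers measure 114 mm over their backs; the gripper's body (76 mm by 85 mm) begins 54 mm behind the grasp point. The pads swing forward as they close: fully open they stand 13 mm farther back than shut.
Start: joints at [1.115, 0.052, 1.401, -0, 1.689, -0.07], TCP at [0.198, 0.486, 0.231] pointing down, gripper open.
Joint ranges: [-2.9, 2.9], [-0.91, 2.17], [0.12, 2.37], [-1.06, 4.2], [0.26, 2.73], [-2.93, 2.93]. Speed limits (rad/s): [2.57, 2.57, 3.01, 3.14, 3.14, 3.14].

### API

Orientations are given as a unit quaternion [x, y, z, w].
In Python, from station import arm, viewer gives the robot as it stands.
- The arm moves only by the tool play_rows, never from a script. Its argument "deltas" is one flat list of numbers, 5 for each row, row after row: the shift along the world's x, y, z in cm, then the turn about the world's z in degrees, then the closure, from 0 (fully open) to 1 (shut). A call has 1 to 12 rows; each row shifts and turns the commanded pose from where the row before left it; what a row does not reach is not made up. A row lasts 1/10 s, in which the tool goes at most 50 mm and 8.59 degrees, less where a joint would pass 70% of its speed; a pose out of reach is approached as far as the arm can. A call is refused whole if a number of a shift passes 5 or a number of a turn 8.59, either way. A call with a gripper value outside its range is refused whole. The fingers move at their own pace and stop on an object; "grip_force" is the grip in N (left out, the last holds). Time passes only in rows, so rows that do not move let the fingers close. It gives the time, the measured TCP pose, the force, the opening and the grip force at its end, in the units of the state.
- arm.get_state(): the state, without advancing time (a new reading comes with each control period).
- viewer.camera(name): name is "scene" or "top" or "wrist"; returns a dict with "color" (384x512x3 uint8, red, green, blue), "depth" (384x512 float32, m along the optical axis (not along the pixel's ray), 0 where there is no reading), "fov_y" (degrees; the focal length in pixels is half the picture's height over the tangent of half this angle, whatever the lens; pixels are square), "cx", "cy" (the principal point, pixels), "extrinsics" (4x4, takes a point from world to camera coordinates); the wrist camera has in their place "mount" (4x4, takes a point from camera to tool coordinates, whose origin is the TCP and whose axes are the flange's). Camera axes: x right, y down, z forward; pixel columns grow to the right and rows downward; lengths in m; the calibration is good to about 2 mm. The wrist camera is an equidistant fisheye: a pixel r from the principal point sees the ray r / f radians off the axis. A picture is of the moment at which its call begins: read the wrist's pose just before it.
- arm.job_done(): hands the job in; it is judged then, once.
The state is a dict: "time": time; "qpos": joint angles; "qvel": joint speeds; "joint_efforts": joint torques, N m; "ee_pos": TCP position; "eef_rot": TCP orientation; "contact_force": force on the tool from outside, world axes, zero at the start; "ft_torque": the same for the moment, N m; "width": finger opening in m; "gripper_force": force on a finger pad.
Only numpy, scipy, OpenCV 4.12 (cv2) and the standard library are available. Lean on these libraries where they do the work, as an engineer would, in place of code of your own. Each camera call takes 0.05 s, during which the arm holds its last target. There are 200 camera calls.

## Working session

There is one attempt and no reset: what is moved stays moved. The work goes in short steps, Python scripts to look and compute and a tool call to move; the robot and the scene stay as the last step left them, time stands still between calls to the robot, and variables do not carry over. Pictures are saved under pics/ and viewed, at most 10 in all, crops included, and the job is handed in when it is done.

Besides the shell and the picture viewer there is one more tool, called after "Emit:" as a command line: name --argument value ..., lists and objects as JSON in quotes. play_rows: Moves the arm, as the interface text tells. Its arguments: {"type":"object","properties":{"deltas":{"type":"array"},"grip_force":{"type":"number"}},"required":["deltas"]}

```bash
mkdir -p pics; ls; cat > h.py <<'E'
from station import arm, viewer
import numpy as np, cv2
def cloud(n):
    c=viewer.camera(n); d=c["depth"]; H,W=d.shape
    f=H/2/np.tan(np.radians(c["fov_y"]/2))
    v,u=np.mgrid[:H,:W]
    P=np.stack([(u-c["cx"])/f*d,(v-c["cy"])/f*d,d],-1)
    E=np.array(c["extrinsics"]); X=(P-E[:3,3])@E[:3,:3]
    X[d==0]=np.nan
    return c,X
E
python3 - <<'E'
from h import *
a=[]
for n in("top","scene"):
    c,X=cloud(n); np.savez(n,c=c["color"],X=X); a.append(c["color"])
    cv2.imwrite(f"pics/{n}.png",cv2.resize(c["color"][:,:,::-1],(800,600)))
s=arm.get_state();print(s)
E
```

```text
pics
{'time': 0.1, 'qpos': array([ 1.11471364e+00,  5.27888450e-02,  1.40165149e+00,  5.86508430e-06,
        1.68856210e+00, -7.02963367e-02]), 'qvel': array([ 0.00201721, -0.00245822, -0.0023961 ,  0.00102393, -0.00156904,
        0.00050984]), 'joint_efforts': array([ 1.03390907e-03, -3.82583463e+01, -3.60983992e+01, -9.11389475e-05,
        4.78629110e-03,  3.33550894e-06]), 'ee_pos': array([0.19740879, 0.48618395, 0.23053446]), 'eef_rot': array([ 1.91698825e-01,  9.81453546e-01, -6.79860517e-04, -1.86197738e-04]), 'contact_force': array([-0.16562411,  0.33271916,  0.62282111]), 'ft_torque': array([-0.0235234 , -0.01611791,  0.01326625]), 'gripper_force': 0.0, 'width': 0.0856807143263306}
```

View pics/top.png

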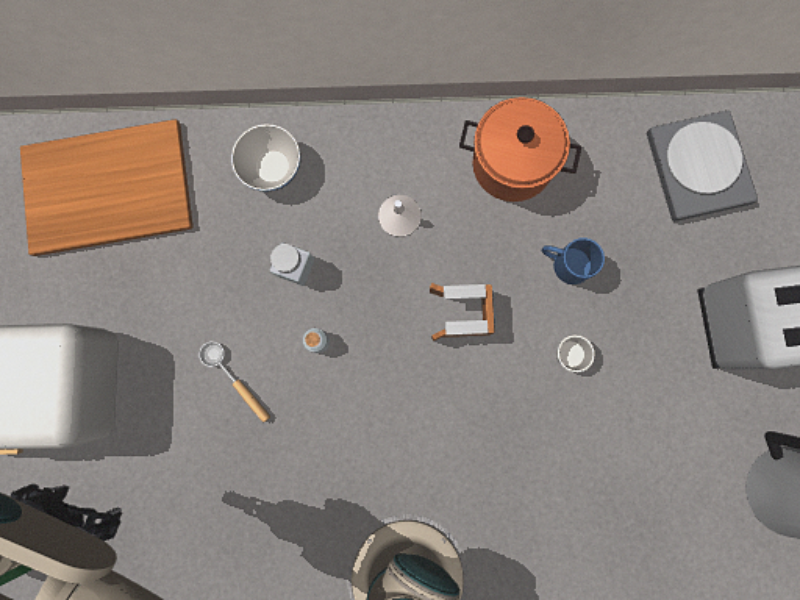

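View pics/scene.png

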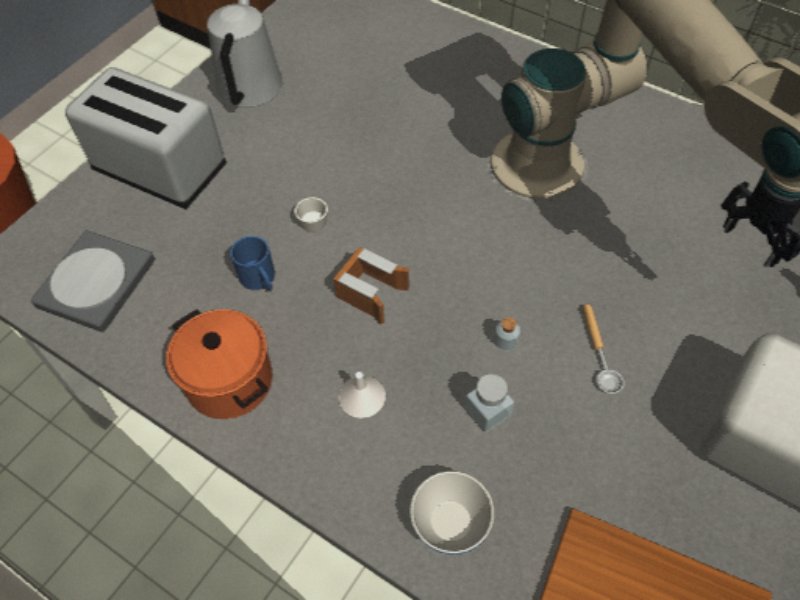

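The top view shows the jar's cap at about (285,258), the holder with its mouth facing left (+y) spanning (430-494, 284-340), and the cork jar at (314,340), funnel at (400,215) and spoon at (235,380). Next I measure the jar and holder.

```bash
python3 - <<'E'
import numpy as np, cv2
D=np.load("top.npz"); X=D["X"]; S=np.load("scene.npz")["X"]
k=512/800
def reg(u0,u1,v0,v1): return X[int(v0*k):int(v1*k),int(u0*k):int(u1*k)].reshape(-1,3)
J=reg(255,320,232,295)
c=J[(J[:,2]>.094)&(J[:,2]<.112)]; print("cap",len(c),c.min(0),c.max(0),np.median(c,0), cv2.minEnclosingCircle((c[:,:2]*1000).astype(np.float32)))
s=J[(J[:,2]>.05)&(J[:,2]<.07)]; print("shoulder",len(s),s.min(0),s.max(0),cv2.minAreaRect((s[:,:2]*1000).astype(np.float32)))
H=reg(420,505,275,350)
h=H[(H[:,2]>.062)&(H[:,2]<.08)]; print("holder",len(h),np.median(h[:,2]))
r=cv2.minAreaRect((h[:,:2]*1000).astype(np.float32));print(r,cv2.boxPoints(r))
# steel lips by colour
C=D["c"][int(275*k):int(350*k),int(420*k):int(505*k)].reshape(-1,3).astype(int)
st=(H[:,2]>.062)&(C.min(1)>180); q=H[st]
for sg in (q[:,0]>q[:,0].mean(), q[:,0]<=q[:,0].mean()):
  m=q[sg]; r=cv2.minAreaRect((m[:,:2]*1000).astype(np.float32)); print("lip",len(m),r, np.polyfit(m[:,1],m[:,0],1))
w=H[(H[:,2]>.062)&(C[:,0]-C[:,2]>50)]
# scene cloud
for nm,x0,x1,y0,y1 in(("jar",J[:,0].min(),J[:,0].max(),J[:,1].min(),J[:,1].max()),("hol",H[:,0].min(),H[:,0].max(),H[:,1].min(),H[:,1].max())):
  P=S.reshape(-1,3); P=P[(P[:,0]>x0)&(P[:,0]<x1)&(P[:,1]>y0)&(P[:,1]<y1)]
  if nm=="jar":
    c=P[P[:,2]>.094]; print("S cap",len(c),cv2.minEnclosingCircle((c[:,:2]*1000).astype(np.float32)))
    s=P[(P[:,2]>.05)&(P[:,2]<.068)];print("S sh",cv2.minAreaRect((s[:,:2]*1000).astype(np.float32)))
  else:
    c=P[P[:,2]>.062]; r=cv2.minAreaRect((c[:,:2]*1000).astype(np.float32)); print("S hol",r,np.median(c[:,2]))
for n,b in dict(cork=(298,332,322,358),funnel=(375,425,190,240),spoon=(195,272,338,425),mug=(540,608,235,290)).items():
  o=reg(*b); o=o[o[:,2]>.006 if n=="spoon" else o[:,2]>.02]; print(n,o.min(0).round(3),o.max(0).round(3))
E
```

```text
cap 266 [0.58498128 0.19007276 0.09413857] [0.63686047 0.24365244 0.10664999] [0.6096236  0.21654586 0.10104573] ((611.0696411132812, 216.6995391845703), 27.41037940979004)
shoulder 167 [0.57127657 0.17709379 0.05058854] [0.64950966 0.25482471 0.06536835] ((610.5924072265625, 216.7593231201172), (63.13632583618164, 63.646217346191406), 68.26964569091797)
holder 648 0.06944726474674603
((509.4451904296875, -118.61912536621094), (106.36797332763672, 117.83384704589844), 2.0672004222869873) [[ 454.17056   -61.658978]
 [ 458.42105  -179.41614 ]
 [ 564.71985  -175.57927 ]
 [ 560.46936   -57.822113]]
lip 203 ((542.575927734375, -123.67140197753906), (23.949846267700195, 77.6984634399414), 2.251354932785034) [-0.02053586  0.54013843]
lip 213 ((473.8406677246094, -124.767578125), (23.686071395874023, 78.37618255615234), 2.910820484161377) [-0.03096619  0.4700329 ]
S cap 0 ((0.0, 0.0), 0.0)
S sh ((0.0, 0.0), (0.0, 0.0), 0.0)
S hol ((0.0, 0.0), (0.0, 0.0), 0.0) nan
cork [0.434 0.146 0.022] [0.479 0.191 0.068]
funnel [ 0.681 -0.031  0.02 ] [0.748 0.03  0.092]
spoon [0.301 0.265 0.006] [0.461 0.407 0.023]
mug [ 0.562 -0.389  0.021] [ 0.639 -0.281  0.09 ]
  return _methods._mean(a, axis=axis, dtype=dtype,
  ret = ret.dtype.type(ret / rcount)
```

Emit:
play_rows --deltas '[0,-3.5,0,-5,0,0.4,-3.4,0,-5.8,0,4,-2,0,-5.8,0,4,-2,0,-5.8,0,4,-2,0,-5.8,0,4,-2,0,-5.8,0,4,-2,0,-5.8,0,4,-2,0,-5.8,0,4,-2,-1,-5.8,0,4,-2,-1,-5.8,0,4,-2,-2,-5.8,0,4,-2,-2,-5,0]'

```text
time: 1.3
ee_pos: [0.603, 0.2163, 0.1704]
eef_rot: [0.709, 0.705, 0.0, 0.0]
contact_force: [0.1, 0.5, 0.6]
width: 0.0854
gripper_force: 0.0
```

Emit:
play_rows --deltas '[1,0,0,0,0,0,0,0,0,0,0,0,0,0,0]' --grip_force 60

```text
time: 1.6
ee_pos: [0.6112, 0.2178, 0.1713]
eef_rot: [0.708, 0.707, -0.0, -0.0]
contact_force: [-0.5, 0.3, 0.4]
width: 0.0855
gripper_force: 0.0
```

Emit:
play_rows --deltas '[0,-0.1,-2,0,0,0,0,-2,0,0,0,0,-2,0,0,0,0,-2,0,0,0,0,-1.5,0,0,0,0,0,0,0]'

```text
time: 2.2
ee_pos: [0.6098, 0.2168, 0.0745]
eef_rot: [0.707, 0.707, -0.002, -0.001]
contact_force: [-0.3, 0.7, -0.7]
width: 0.0854
gripper_force: 0.0
```

```bash
python3 - <<'E'
from h import *
print(arm.get_state()["ee_pos"])
w=viewer.camera("wrist"); s=viewer.camera("scene")["color"]
a=w["color"]; b=cv2.resize(s[210:300,270:390],(512,384),interpolation=cv2.INTER_CUBIC)
cv2.imwrite("pics/w1.png",cv2.resize(np.hstack([a,b])[:,:,::-1],(800,300)))
E
```

```text
[0.60984246 0.21676493 0.07445103]
```

View pics/w1.png

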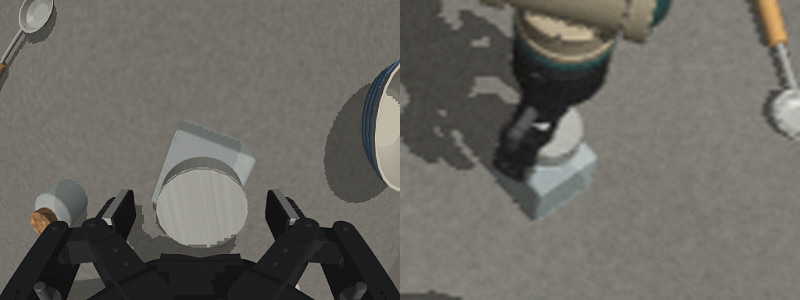

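The wrist view (left) shows the cap at x 156-247, centred between the pads at 125 and 277. Closing.

Emit:
play_rows --deltas '[0,0,-0.1,0,0.3,0,0,0,0,0.6,0,0,0,0,1,0,0,0,0,1,0,0,0,0,1,0,0,0,0,1,0,0,0,0,1,0,0,0,0,1]' --grip_force 60

```text
time: 3.1
ee_pos: [0.6117, 0.2167, 0.0767]
eef_rot: [0.708, 0.707, 0.001, 0.0]
contact_force: [-4.2, -0.1, 6.5]
width: 0.0528
gripper_force: 62.4
```

Emit:
play_rows --deltas '[0,0,0.15,0,1,0,0,0.1,0,1,0,0,0,0,1]'

```text
time: 3.4
ee_pos: [0.6111, 0.2162, 0.0769]
eef_rot: [0.708, 0.706, -0.001, -0.0]
contact_force: [-0.6, -0.6, -4.5]
width: 0.0529
gripper_force: 63.7
```

Emit:
play_rows --deltas '[0,0,-0.1,0,1,0,0,0,2,1,0,0,0,3,1,0,0,0,3,1,0,0,0,3,1,0,0,0,3,1,0,0,0,3,1,0,0,0,3,1,0,0,0,2.7,1,0,0,0,1,1,0,0,0,0,1]'

```text
time: 4.5
ee_pos: [0.6117, 0.2164, 0.0768]
eef_rot: [0.548, 0.837, 0.0, 0.0]
contact_force: [-0.1, 0.5, -1.5]
width: 0.0524
gripper_force: 63.9
```

Emit:
play_rows --deltas '[-0.4,-0.8,0,0,1,-0.8,-1.5,0,0,1,-1.1,-2.1,0,0,1,-1.1,-2.1,0,0,1,-1.1,-2.1,0,0,1,-1.1,-2.1,0,0,1,-1.1,-2.1,0,0,1,-1.1,-2.1,0,0,1,-1.1,-2.1,0,0,1,-1,-2,0,0,1,-0.6,-1.1,0,0,1,-0.2,-0.4,0,0,1]'

```text
time: 5.7
ee_pos: [0.5039, 0.0105, 0.0768]
eef_rot: [0.548, 0.836, 0.0, -0.0]
contact_force: [-0.7, 1.1, -3.5]
width: 0.053
gripper_force: 64.4
```

Emit:
play_rows --deltas '[0,0,0,0,1,0,0,0,0,1]'

```text
time: 5.9
ee_pos: [0.5047, 0.0117, 0.0768]
eef_rot: [0.548, 0.837, -0.0, 0.0]
contact_force: [-0.4, -1.6, -3.0]
width: 0.0524
gripper_force: 64.5
```

```bash
python3 - <<'E'
from h import *
s=arm.get_state(); p=s["ee_pos"]; q=s["eef_rot"]; print(p,q,s["contact_force"])
c,X=cloud("top"); P=X.reshape(-1,3); d=np.hypot(P[:,0]-p[0],P[:,1]-p[1])
m=P[(d<.052)&(P[:,2]>.048)&(P[:,2]<.068)]
print(len(m),cv2.minAreaRect((m[:,:2]*1000).astype(np.float32)))
c,S=cloud("scene");w=viewer.camera("wrist")["color"]
P=S.reshape(-1,3); d=np.hypot(P[:,0]-p[0],P[:,1]-p[1]); m=P[(d<.055)&(P[:,2]>.02)&(P[:,2]<.057)]
print("scene side faces",len(m))
b=cv2.resize(c["color"][140:260,190:350],(512,384),interpolation=cv2.INTER_CUBIC)
t=viewer.camera("top")["color"]; t=cv2.resize(t[130:250,210:370],(512,384),interpolation=cv2.INTER_CUBIC)
cv2.imwrite("pics/w2.png",cv2.resize(np.vstack([np.hstack([w,b]),np.hstack([t,t])])[:,:,::-1],(800,600)))
E
```

```text
[0.50466337 0.01167415 0.07681358] [ 5.47516817e-01  8.36794668e-01 -1.26961583e-04  5.13073022e-05] [-0.42489307 -1.60018813 -3.03716138]
50 ((479.1856384277344, 11.65472412109375), (63.64234161376953, 15.283979415893555), 88.55200958251953)
scene side faces 203
```

View pics/w2.png

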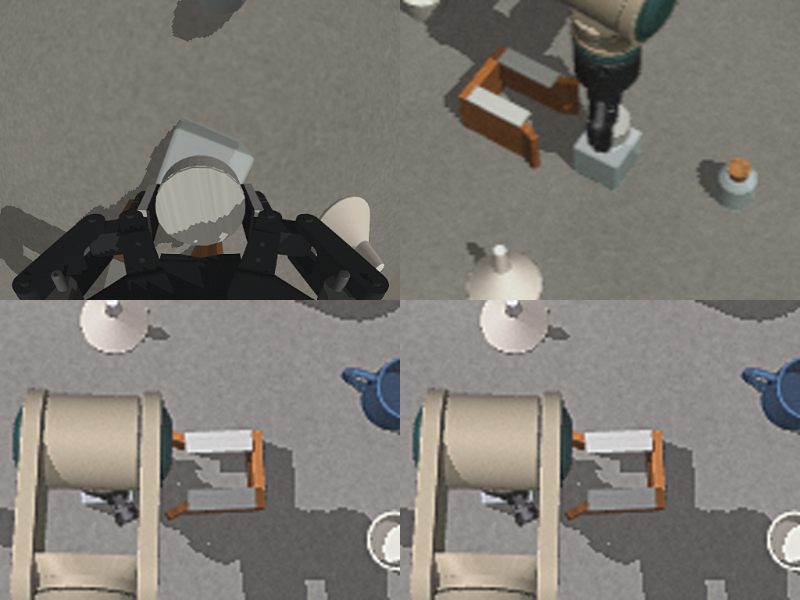

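The wrist view shows the jar's corners where they were before the turn, (182,122) and (253,156), so it turned with the cap and is square to the channel. Sliding in.

Emit:
play_rows --deltas '[-0.1,-0.5,0,0,1,0,-1,0,0,1,0.05,-1,0,0,1,0.05,-1,0,0,1,0.05,-1,0,0,1,0.05,-1,0,0,1,0.05,-1,0,0,1,0,-0.5,0,0,1]'

```text
time: 6.9
ee_pos: [0.5062, -0.0596, 0.077]
eef_rot: [0.548, 0.837, 0.0, 0.0]
contact_force: [0.2, 3.9, 2.6]
width: 0.0524
gripper_force: 65.1
```

Emit:
play_rows --deltas '[0.05,-0.5,0,0,1,0.03,-0.8,0,0,1,0.03,-0.8,0,0,1,0.03,-0.8,0,0,1,0.03,-0.8,0,0,1,0,-0.3,0,0,1,0,0,0,0,1]'

```text
time: 7.6
ee_pos: [0.5079, -0.0996, 0.0768]
eef_rot: [0.548, 0.837, -0.0, 0.001]
contact_force: [1.5, -1.1, 0.3]
width: 0.0526
gripper_force: 64.8
```

Emit:
play_rows --deltas '[0.03,-0.6,0,0,1,0.02,-0.7,0,0,1,0.02,-0.7,0,0,1,0.02,-0.5,0,0,1,0.01,-0.3,0,0,1,0.01,-0.2,0,0,1,0,0,0,0,1]'

```text
time: 8.3
ee_pos: [0.5089, -0.1291, 0.0767]
eef_rot: [0.548, 0.837, -0.0, 0.0]
contact_force: [0.3, 0.0, 1.2]
width: 0.0528
gripper_force: 64.9
```

Emit:
play_rows --deltas '[0,-0.1,0,0,1,0,-0.1,0,0,1,0,0,0,0,1]'

```text
time: 8.6
ee_pos: [0.5088, -0.1305, 0.0768]
eef_rot: [0.548, 0.837, 0.0, -0.0]
contact_force: [0.1, 3.2, 1.2]
width: 0.0527
gripper_force: 65.0
```

Emit:
play_rows --deltas '[0,-0.15,0,0,1,0,0,0,0,1]'

```text
time: 8.8
ee_pos: [0.5088, -0.1322, 0.0767]
eef_rot: [0.548, 0.837, -0.0, -0.0]
contact_force: [0.6, 2.1, 1.5]
width: 0.0527
gripper_force: 65.0
```

Emit:
play_rows --deltas '[0,-0.15,0,0,1,0,0,0,0,1]'

```text
time: 9.0
ee_pos: [0.5087, -0.1333, 0.0768]
eef_rot: [0.547, 0.837, 0.0, -0.0]
contact_force: [-0.5, 4.4, 2.6]
width: 0.0525
gripper_force: 65.1
```

Emit:
play_rows --deltas '[0,-0.15,0,0,1,0,0,0,0,1]'

```text
time: 9.2
ee_pos: [0.5087, -0.1335, 0.0768]
eef_rot: [0.547, 0.837, 0.001, -0.001]
contact_force: [-0.5, 10.8, 3.7]
width: 0.0526
gripper_force: 65.4
```

Emit:
play_rows --deltas '[0,0,0,0,1,0,0,0,3,1,0,0,0,4,1,0,0,0,4,1,0,0,0,4,1,0,0,0,0,1]' --grip_force 80

```text
time: 9.8
ee_pos: [0.5099, -0.1333, 0.0772]
eef_rot: [0.432, 0.902, 0.002, 0.001]
contact_force: [4.4, 11.2, 1.3]
width: 0.0522
gripper_force: 83.0
```

```bash
python3 - <<'E'
from h import *
s=arm.get_state(); print(s["ee_pos"],s["contact_force"],s["ft_torque"],s["qpos"])
E
```

```text
[ 0.50994632 -0.13329116  0.07723437] [ 4.36289544 11.15932304  1.29133469] [ 1.86644555 -0.83851279 -0.07416459] [-0.32786675  0.16406758  1.59444788  0.0040833   1.38144815 -1.00497531]
```

Emit:
play_rows --deltas '[0,0,0,4,1,0,0,0,4,1,0,0,0,4,1,0,0,0,4,1,0,0,0,4,1,0,0,0,0,1]'

```text
time: 10.4
ee_pos: [0.5103, -0.1328, 0.0775]
eef_rot: [0.269, 0.963, 0.002, 0.001]
contact_force: [6.1, 13.1, 2.0]
width: 0.0525
gripper_force: 83.2
```

Emit:
play_rows --deltas '[0,0,0,4,1,0,0,0,4,1,0,0,0,3,1,0,0,0,3,1,0,0,0,0,1]'

```text
time: 10.9
ee_pos: [0.5107, -0.1327, 0.078]
eef_rot: [0.15, 0.989, 0.002, 0.002]
contact_force: [5.4, 15.0, 5.4]
width: 0.0523
gripper_force: 83.5
```

```bash
python3 - <<'E'
from h import *
s=arm.get_state(); print(s["ee_pos"],s["contact_force"],s["ft_torque"],s["qpos"])
a=viewer.camera("wrist")["color"]; b=cv2.resize(viewer.camera("scene")["color"][140:224,190:302],(512,384),interpolation=cv2.INTER_CUBIC)
cv2.imwrite("pics/w3.png",cv2.resize(np.hstack([a,b])[:,:,::-1],(800,300)))
E
```

```text
[ 0.51067847 -0.13265626  0.07804085] [ 5.40219209 15.04390367  5.38688231] [ 2.4761729  -0.83642103 -0.24388927] [-0.3270979   0.16345738  1.5934155   0.00565338  1.38163812 -1.59789296]
```

View pics/w3.png

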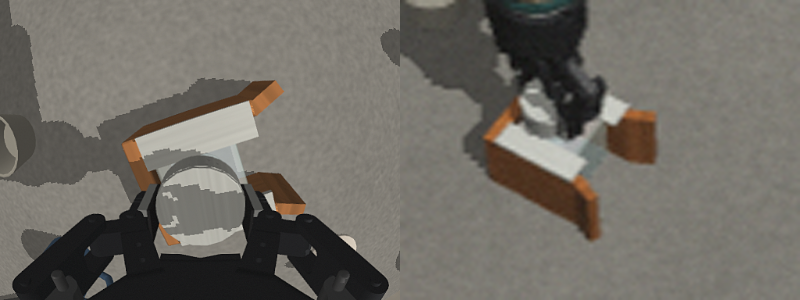

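Jar seated at the back (wrist view: back wall at (150,180), cap at (203,205)), 49° turned, and the cap is rising. Turning a little more.

Emit:
play_rows --deltas '[0.05,0.05,0,3,1,0.05,0,0,3,1,0,0,0,3,1,0,0,0,0,1,0,0,0,0,1]'

```text
time: 11.5
ee_pos: [0.511, -0.1323, 0.0779]
eef_rot: [0.073, 0.997, 0.002, 0.001]
contact_force: [1.7, 14.2, 6.8]
width: 0.0523
gripper_force: 83.7
```

```bash
python3 - <<'E'
from h import *
s=arm.get_state(); print(s["ee_pos"],s["contact_force"],s["ft_torque"],s["qpos"])
E
```

```text
[ 0.51098174 -0.13226944  0.07788122] [ 1.66590343 14.21374684  6.78899746] [ 2.35889463 -0.27038213 -0.1390802 ] [-0.32585435  0.16558251  1.59136451  0.0049584   1.3833984  -1.75216632]
```

Emit:
play_rows --deltas '[0,0.1,0.1,0,1,0,0,0,0,1]'

```text
time: 11.7
ee_pos: [0.5106, -0.1323, 0.0784]
eef_rot: [0.073, 0.997, 0.001, 0.001]
contact_force: [1.8, 9.4, 3.9]
width: 0.0523
gripper_force: 83.3
```

Emit:
play_rows --deltas '[0,0.05,0.1,0,1,0,0,0.1,0,1,0,0,0,0,1]'

```text
time: 12.0
ee_pos: [0.5097, -0.1327, 0.0795]
eef_rot: [0.073, 0.997, 0.0, -0.0]
contact_force: [0.1, 5.3, 0.2]
width: 0.0523
gripper_force: 83.6
```

Emit:
play_rows --deltas '[0,0.05,0.1,0,1,0,0,0.1,0,1,0,0,0,0,1]'

```text
time: 12.3
ee_pos: [0.5095, -0.1327, 0.0815]
eef_rot: [0.073, 0.997, 0.0, -0.0]
contact_force: [-0.1, 3.1, -1.4]
width: 0.0524
gripper_force: 83.7
```

Emit:
play_rows --deltas '[0,0,0.2,0,1,0,0,0.2,0,1,0,0,0.2,0,1,0,0,0.2,0,1,0,0,0,0,1]'

```text
time: 12.8
ee_pos: [0.51, -0.1328, 0.0904]
eef_rot: [0.073, 0.997, -0.0, 0.0]
contact_force: [-2.4, 2.6, 0.2]
width: 0.0521
gripper_force: 83.9
```

Emit:
play_rows --deltas '[0,0,0.3,0,1,0,0,0.4,0,1,0,0,0.4,0,1,0,0,0.4,0,1,0,0,0.4,0,1,0,0,0.4,0,1,0,0,0.2,0,1,0,0,0,0,1,0,0,0,0,1]'

```text
time: 13.7
ee_pos: [0.5098, -0.1325, 0.1147]
eef_rot: [0.073, 0.997, 0.0, -0.0]
contact_force: [-0.9, -0.1, -0.3]
width: 0.0526
gripper_force: 83.9
```

```bash
python3 - <<'E'
from h import *
s=arm.get_state(); print(s["ee_pos"],s["contact_force"],s["ft_torque"])
a=viewer.camera("wrist")["color"]; b=cv2.resize(viewer.camera("scene")["color"][140:224,190:302],(512,384),interpolation=cv2.INTER_CUBIC)
t=cv2.resize(viewer.camera("top")["color"][130:250,210:370],(512,384),interpolation=cv2.INTER_CUBIC)
cv2.imwrite("pics/w4.png",cv2.resize(np.vstack([np.hstack([a,b]),np.hstack([t,t*0])])[:,:,::-1],(800,600)))
E
```

```text
[ 0.50978848 -0.13253352  0.1147232 ] [-0.93478468 -0.05224258 -0.25287953] [ 0.02712184 -0.01283126  0.0289761 ]
```

View pics/w4.png

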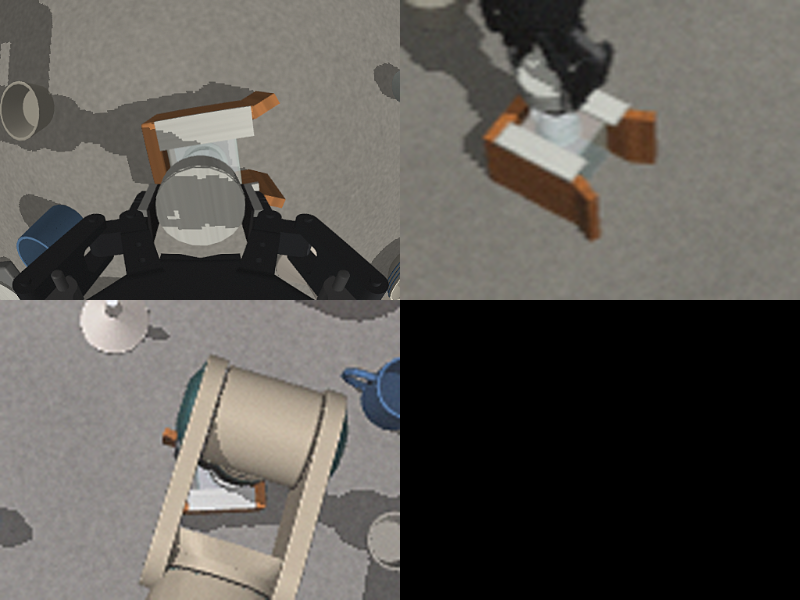

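The cap is clear above the neck (scene crop: cap at (540,80), neck at (558,125)). I check numerically that the jar is home.

```bash
python3 - <<'E'
from h import *
from scipy.spatial.transform import Rotation as R
s=arm.get_state(); c=viewer.camera("wrist"); d=c["depth"]; f=192/np.tan(np.radians(c["fov_y"]/2))
v,u=np.mgrid[:384,:512]; dx=u-c["cx"]; dy=v-c["cy"]; r=np.hypot(dx,dy)+1e-9; th=r/f
k=np.tan(th)*d/r; P=np.stack([dx*k,dy*k,d],-1).reshape(-1,3)[(d>0).ravel()&(th<1.4).ravel()]
M=np.array(c["mount"]); P=P@M[:3,:3].T+M[:3,3]; P=R.from_quat(s["eef_rot"]).apply(P)+s["ee_pos"]
a=np.radians(-88); o=np.array([.509,-.132]); q=P[:,:2]-o
H=np.c_[(q@[np.cos(a),np.sin(a)]),(q@[-np.sin(a),np.cos(a)]),P[:,2]]*1000
H=H[(abs(H[:,1])<60)&(H[:,0]>-90)&(H[:,0]<60)]
print("z hist",np.histogram(H[:,2],bins=np.arange(-5,115,5)))
t=H[(H[:,2]>64)&(H[:,2]<75)]; print("walls",t.min(0),t.max(0))
w=t[abs(t[:,1])<20]; print("backwall top x",w[:,0].min() if len(w) else 0,w[:,0].max() if len(w) else 0,len(w))
sh=H[(H[:,2]>55)&(H[:,2]<64)&(abs(H[:,1])<30)]; print("shoulder",len(sh),np.percentile(sh,[1,50,99],axis=0))
for y in range(-30,30,5):
  m=sh[(sh[:,1]>=y)&(sh[:,1]<y+5)]
  if len(m)>5: print(y,len(m),np.percentile(m[:,0],[2,98]).round(1))
n=H[(H[:,2]>92)&(H[:,2]<102)&(abs(H[:,1])<25)]; print("rim",len(n),n.min(0),n.max(0))
if len(n)>5: print(np.linalg.lstsq(np.c_[2*n[:,:2],np.ones(len(n))],(n[:,:2]**2).sum(1),rcond=None)[0])
E
```

```text
z hist (array([3717, 1797,  136,  158,  162,  182,  189,  197,  208,  184,  205,
        242, 1225,  804, 3294, 4131,   36,   44,  182,   35,    0,    0,
          0]), array([ -5,   0,   5,  10,  15,  20,  25,  30,  35,  40,  45,  50,  55,
        60,  65,  70,  75,  80,  85,  90,  95, 100, 105, 110]))
walls [-75.55771143 -54.8574415   64.0047086 ] [44.28918317 53.97991411 74.66743912]
backwall top x -23.26378503257294 44.2891831697561 890
shoulder 1482 [[-35.06378452 -20.93352582  55.98436297]
 [-22.54589133 -12.51679606  59.58956324]
 [ 30.21092387  20.98767975  63.86222819]]
-25 96 [-19.1  30. ]
-20 467 [-33.9  30. ]
-15 330 [-34.4  30.1]
-10 198 [-34.9  30.2]
-5 128 [-34.8  30.3]
0 99 [-35. -24.]
5 68 [-35.  -26.7]
10 45 [-35.  -29.1]
15 31 [-35.1 -31.2]
20 19 [-35.1 -32.4]Traceback (most recent call last):
  File "<stdin>", line 17, in <module>
    return umr_minimum(a, axis, None, out, keepdims, initial, where)
ValueError: zero-size array to reduction operation minimum which has no identity
```

```bash
python3 - <<'E'
from h import *
from scipy.spatial.transform import Rotation as R
s=arm.get_state(); c=viewer.camera("wrist"); d=c["depth"]; f=192/np.tan(np.radians(c["fov_y"]/2))
v,u=np.mgrid[:384,:512]; dx=u-c["cx"]; dy=v-c["cy"]; r=np.hypot(dx,dy)+1e-9; th=r/f
k=np.tan(th)*d/r; P=np.stack([dx*k,dy*k,d],-1).reshape(-1,3)[(d>0).ravel()&(th<1.4).ravel()]
M=np.array(c["mount"]); P=P@M[:3,:3].T+M[:3,3]; P=R.from_quat(s["eef_rot"]).apply(P)+s["ee_pos"]
a=np.radians(-88); o=np.array([.509,-.132]); q=P[:,:2]-o
H=np.c_[(q@[np.cos(a),np.sin(a)]),(q@[-np.sin(a),np.cos(a)]),P[:,2]]*1000
for y in range(-22,22,4):
  m=H[(H[:,1]>=y)&(H[:,1]<y+4)]
  b=m[(m[:,0]>20)&(m[:,0]<50)]
  top=b[(b[:,2]>65)&(b[:,2]<72)]; sh=b[(b[:,2]>55)&(b[:,2]<62)]; mid=b[(b[:,2]>5)&(b[:,2]<55)]
  fr=m[(m[:,0]<-20)&(m[:,0]>-50)]; fs=fr[(fr[:,2]>57)&(fr[:,2]<63)]; ff=fr[(fr[:,2]>10)&(fr[:,2]<50)]
  g=lambda z,i=0:np.percentile(z[:,0],[1,50,99]).round(1) if len(z)>3 else None
  print(y,"walltop",g(top),"sh",g(sh),"mid",g(mid),"front edge",g(fs),"frontface",g(ff))
for sgn in(1,-1):
  l=H[(sgn*H[:,1]>15)&(sgn*H[:,1]<50)&(H[:,2]>66)&(H[:,2]<74)&(H[:,0]>-40)&(H[:,0]<25)]
  for x in(-35,-15,5): 
    m=l[(l[:,0]>x)&(l[:,0]<x+10)]; print("lip",sgn,x,np.percentile(m[:,1],[1,99]).round(1) if len(m)>5 else None)
E
```

```text
-22 walltop [29.9 36.1 43.1] sh [20.1 24.3 30.1] mid [29.9 30.1 30.1] front edge [-34.3 -25.6 -20.2] frontface None
-18 walltop [30.  36.5 43.7] sh [20.3 24.2 30.3] mid [29.7 29.9 30.1] front edge [-34.7 -27.6 -20.2] frontface None
-14 walltop [30.1 36.2 43.4] sh [20.1 24.4 30.3] mid [29.8 30.  30.2] front edge [-34.6 -27.4 -20.4] frontface None
-10 walltop [30.4 36.6 43.3] sh [20.5 25.4 30.2] mid [29.9 30.1 30.4] front edge [-34.8 -28.3 -22.2] frontface None
-6 walltop [30.3 36.8 43.4] sh [25.7 30.1 30.4] mid [30.  30.1 30.5] front edge [-34.4 -28.6 -23. ] frontface None
-2 walltop [32.6 38.6 43.9] sh None mid [30.  30.2 30.2] front edge [-34.3 -28.8 -23.4] frontface None
2 walltop [35.9 40.2 43.8] sh None mid None front edge [-34.7 -29.7 -24.4] frontface None
6 walltop [38.2 41.2 43.8] sh None mid None front edge [-34.6 -31.2 -27.7] frontface None
10 walltop None sh None mid None front edge [-34.5 -31.8 -28.8] frontface None
14 walltop None sh None mid None front edge [-34.6 -32.7 -31. ] frontface None
18 walltop None sh None mid None front edge [-34.5 -33.4 -32. ] frontface None
lip 1 -35 None
lip 1 -15 None
lip 1 5 None
lip -1 -35 [-48.  -22.7]
lip -1 -15 [-47.9 -15.6]
lip -1 5 [-48.3 -24. ]
```

```bash
python3 - <<'E'
from h import *
from scipy.spatial.transform import Rotation as R
s=arm.get_state(); c=viewer.camera("wrist"); d=c["depth"]; f=192/np.tan(np.radians(c["fov_y"]/2))
v,u=np.mgrid[:384,:512]; dx=u-c["cx"]; dy=v-c["cy"]; r=np.hypot(dx,dy)+1e-9; th=r/f
k=np.tan(th)*d/r; P=np.stack([dx*k,dy*k,d],-1).reshape(-1,3)[(d>0).ravel()&(th<1.4).ravel()]
M=np.array(c["mount"]); P=P@M[:3,:3].T+M[:3,3]; P=R.from_quat(s["eef_rot"]).apply(P)+s["ee_pos"]
a=np.radians(-88); o=np.array([.509,-.132]); q=P[:,:2]-o
H=np.c_[(q@[np.cos(a),np.sin(a)]),(q@[-np.sin(a),np.cos(a)]),P[:,2]]*1000
m=H[(abs(H[:,1]+12)<8)&(H[:,0]>22)&(H[:,0]<33)&(H[:,2]<70)]
m=m[np.argsort(m[:,0])]
for x in np.arange(22,32,.5):
  z=m[(m[:,0]>=x)&(m[:,0]<x+.5),2]; print(x,len(z),z.min().round(1) if len(z) else '',z.max().round(1) if len(z) else '')
E
```

```text
22.0 9 59.1 60.3
22.5 15 58.1 60.8
23.0 13 57.7 61.0
23.5 14 58.6 60.7
24.0 11 58.4 60.3
24.5 16 58.5 60.4
25.0 13 58.1 60.2
25.5 12 58.4 60.3
26.0 9 58.3 59.6
26.5 15 57.1 59.2
27.0 9 56.9 59.1
27.5 5 56.6 57.3
28.0 7 55.5 56.4
28.5 0  
29.0 0  
29.5 26 47.7 66.5
30.0 106 46.8 67.9
30.5 17 65.6 67.9
31.0 23 66.2 68.7
31.5 14 66.7 68.4
```

```bash
python3 -c "
from station import arm
print(arm.job_done())"
```

```text
the job is handed in; nothing more can be done
None
```

The job is handed in at about 14 s of the 54 s. The jar is in the holder, with its centre within about 1 mm of home by the wrist depth camera and a gap of roughly 1 mm to the back wall. The cap was turned about 58° counter-clockwise and is held level about 2 cm above the mouth; I saw no contact with the other objects, but I did not re-measure them.

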